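Take the rock out of a specimen board

TASK

The grey specimen board in the black tray rocks at one corner. With the closed fingertips press down on the corners of the board itself until you find the one that sinks, then push that corner's raised steel shim leaf down flat over the board so that it holds the corner down. Leave the other three shims raised, pick nothing up, and leave the plaster cast, jar, loupe, brush and screwdriver where they are.

Things in the scene. Friction and masses are not known exactly. Their poses are not given: they have to be found in the camera images.
- stage: Black tray of the specimen stage, 252 x 206 x 36 mm high, fixed to the table; its rim surrounds the grey board. Origin at the centre of its underside on the table, x along its long side, y along its short side, z up.
- board: Grey board in the tray, 220 (x) x 150 (y) x 10 mm, top 42 mm above the table, on a sprung centre pivot over four hard corner posts. One post (any corner) is 6 mm short: under 2 N that corner sinks 6 mm onto its post, and springs back; the other three do not give. Origin on the pivot, 12 mm below the top; axes as the stage when level.
- corner_a (a point): Point to press on the board's top, at its -x, +y corner in the stage frame (-95, 58 mm from the board's centre, 15 mm in from the end and 17 mm from the side, straight above the hidden post).
- corner_b (a point): Point to press on the board's top, at its +x, +y corner in the stage frame (95, 58 mm from the board's centre, 15 mm in from the end and 17 mm from the side, straight above the hidden post).
- corner_c (a point): Point to press on the board's top, at its +x, -y corner in the stage frame (95, -58 mm from the board's centre, 15 mm in from the end and 17 mm from the side, straight above the hidden post).
- corner_d (a point): Point to press on the board's top, at its -x, -y corner in the stage frame (-95, -58 mm from the board's centre, 15 mm in from the end and 17 mm from the side, straight above the hidden post).
- shim_a (a joint): Shim of corner_a: steel leaf 18 mm wide, 48 mm long from its hinge axis, 2.5 mm thick. Axis parallel to stage x, through (-58, 100, 39) mm in the stage frame; it folds down inwards over the board. Rad: 0 = raised 30 degrees, 0.52 = flat (level); starts at 0.02 to 0.12. Stiff hinge, stays where left. On a firm corner the board stops it short, at 0.3 to 0.45.
- shim_a_pad (a point): Point in the middle of the leaf shim_a, 30 mm from its hinge axis. With the leaf flat it lies at (-58, 70, 39) mm in the stage frame, the leaf's top face 1 mm above it. Pressing it down takes 4 to 12 N; flat on the slack corner, it keeps that corner down.
- shim_b (a joint): Shim of corner_b: steel leaf 18 mm wide, 48 mm long from its hinge axis, 2.5 mm thick. Axis parallel to stage x, through (58, 100, 39) mm in the stage frame; it folds down inwards over the board. Rad: 0 = raised 30 degrees, 0.52 = flat (level); starts at 0.02 to 0.12. Stiff hinge, stays where left. On a firm corner the board stops it short, at 0.3 to 0.45.
- shim_b_pad (a point): Point in the middle of the leaf shim_b, 30 mm from its hinge axis. With the leaf flat it lies at (58, 70, 39) mm in the stage frame, the leaf's top face 1 mm above it. Pressing it down takes 4 to 12 N; flat on the slack corner, it keeps that corner down.
- shim_c (a joint): Shim of corner_c: steel leaf 18 mm wide, 48 mm long from its hinge axis, 2.5 mm thick. Axis parallel to stage x, through (58, -100, 39) mm in the stage frame; it folds down inwards over the board. Rad: 0 = raised 30 degrees, 0.52 = flat (level); starts at 0.02 to 0.12. Stiff hinge, stays where left. On a firm corner the board stops it short, at 0.3 to 0.45.
- shim_c_pad (a point): Point in the middle of the leaf shim_c, 30 mm from its hinge axis. With the leaf flat it lies at (58, -70, 39) mm in the stage frame, the leaf's top face 1 mm above it. Pressing it down takes 4 to 12 N; flat on the slack corner, it keeps that corner down.
- shim_d (a joint): Shim of corner_d: steel leaf 18 mm wide, 48 mm long from its hinge axis, 2.5 mm thick. Axis parallel to stage x, through (-58, -100, 39) mm in the stage frame; it folds down inwards over the board. Rad: 0 = raised 30 degrees, 0.52 = flat (level); starts at 0.02 to 0.12. Stiff hinge, stays where left. On a firm corner the board stops it short, at 0.3 to 0.45.
- shim_d_pad (a point): Point in the middle of the leaf shim_d, 30 mm from its hinge axis. With the leaf flat it lies at (-58, -70, 39) mm in the stage frame, the leaf's top face 1 mm above it. Pressing it down takes 4 to 12 N; flat on the slack corner, it keeps that corner down.
- cast: Plaster cast of a button, off-white round lump 48 mm across and 24 mm high, loose in the middle of the board. Origin at the centre of its underside. A bystander: leave it.
- jar: Small glass jar with black cap, 44 mm across, 60 mm high, loose on the table beside the stage. Origin at the centre of its underside. A bystander: leave it.
- loupe: Black loupe, a round cup 44 mm across and 40 mm high, loose beside the stage. Origin at the centre of its underside. A bystander: leave it.
- brush: Brush 150 mm long lying loose on the table. A bystander: leave it.
- driver: Screwdriver 160 mm long lying loose on the table. A bystander: leave it.

How it is judged:
On the way, in this order (a step that is already met when the one before it is completed fails the run):
1. a finger presses on the board and its slack corner sinks, with all four shims still raised (contact force between the fingers and board above 0.5 N and z of any of corner_a, corner_b, corner_c, corner_d in the frame of stage below 0.038 m and value of joint each of shim_a, shim_b, shim_c, shim_d below 0.25 rad), for 0.05 s.
2. the shim of that corner is flat (((value of joint shim_a above 0.47 rad and z of corner_a in the frame of stage below 0.0395 m and value of joint each of shim_b, shim_c, shim_d below 0.25 rad) or (value of joint shim_b above 0.47 rad and z of corner_b in the frame of stage below 0.0395 m and value of joint each of shim_a, shim_c, shim_d below 0.25 rad) or (value of joint shim_c above 0.47 rad and z of corner_c in the frame of stage below 0.0395 m and value of joint each of shim_a, shim_b, shim_d below 0.25 rad) or (value of joint shim_d above 0.47 rad and z of corner_d in the frame of stage below 0.0395 m and value of joint each of shim_a, shim_b, shim_c below 0.25 rad))), for 0.1 s.
At the end, for the whole second after the job is handed in: one shim leaf is flat (joint above 0.47 rad) and its own corner of the board is held at least 2.5 mm below level; the other three shims are still raised (below 0.25 rad); the cast still lies on the board (((value of joint shim_a above 0.47 rad and z of corner_a in the frame of stage below 0.0395 m and value of joint each of shim_b, shim_c, shim_d below 0.25 rad) or (value of joint shim_b above 0.47 rad and z of corner_b in the frame of stage below 0.0395 m and value of joint each of shim_a, shim_c, shim_d below 0.25 rad) or (value of joint shim_c above 0.47 rad and z of corner_c in the frame of stage below 0.0395 m and value of joint each of shim_a, shim_b, shim_d below 0.25 rad) or (value of joint shim_d above 0.47 rad and z of corner_d in the frame of stage below 0.0395 m and value of joint each of shim_a, shim_b, shim_c below 0.25 rad)) and z of cast in the frame of board below 0.02 m); the robot touches nothing.
It fails at once if the plaster cast is shifted by more than 20 mm or lifted (distance of cast from where it was at the start of the episode above 0.02 m).
It fails at once if the jar, loupe, brush or screwdriver is shifted by more than 30 mm or lifted (distance of any of jar, loupe, brush, driver from where it was at the start of the episode above 0.03 m).
It also fails if it takes over 58 s, if anything falls off the work surface, if the arm or the gripper's body presses on something with over 40 N, if the wrist force passes 120 N, or if a joint passes its speed limit or range.

ROBOT

A 6-joint arm with a two-finger parallel gripper is mounted at the origin on the work surface. World frame = base frame: x ahead of the robot, y to its left, z up, the work surface at z = 0. Lengths are in m, angles in rad, forces in N, time in s.
With the tool pointing down it reaches from about 0.35 to 0.875 m from the base axis. Payload 15.5 kg.
Tool frame: the origin (TCP) lies midway between the tips of the shut fingers; the grasp point (between the pads) lies manip.grip_point_offset behind it (manip.grip_point_offset is the distance from the TCP to the grasp point, in m); z points along the fingers, y is the line along which they close (so a half turn about z gives the same grasp; the last joint's range is limited). The gripper opens to 85 mm and grips with 20 to 120 N. Pads are 22 mm wide; open, the fingers measure 114 mm over their backs; the gripper's body (76 mm by 85 mm) begins 54 mm behind the grasp point. The pads swing forward as they close: fully open they stand 13 mm farther back than shut.
Start: joints at [-1.23, 0.494, 1.345, -0, 1.302, -0.096], TCP at [0.264, -0.566, 0.231] pointing down, gripper open.
Joint ranges: [-2.91, 2.91], [-0.82, 2.16], [0.22, 2.67], [-1.22, 4.37], [0.12, 2.79], [-3.08, 3.08]. Speed limits (rad/s): [1.89, 1.89, 2.57, 3.01, 3.01, 3.01].

INTERFACE

Orientations are given as [roll, pitch, yaw] about the fixed x, y, z axes, in that order (R = Rz(yaw) Ry(pitch) Rx(roll)).
In Python, from cell import manip, camera, order gives the robot as it stands.
- The arm moves only by the tool play_rows, never from a script. Its argument "commands" is a list of rows, each an object with "delta_pos": the shift along the world's x, y, z in units of 300 mm (1.0 is 300 mm), a list of three; "angular": the turn, a rotation vector about the world's x, y, z in units of 30 degrees (1.0 is 30 degrees), a list of three; "jaw": the closure in counts, from 0 (fully open) to 255 (shut). A call has 1 to 20 rows; each row is the pose to reach, as a shift and turn from the pose commanded when the call began; what a row does not reach only later rows make up. A row lasts 1/12 s, in which the tool goes at most 41.7 mm and 7.16 degrees, less where a joint would pass 70% of its speed; a pose out of reach is approached as far as the arm can. A call with a number of a shift or a turn outside -1 to 1 is refused whole. A call with a gripper value outside its range is refused whole. The fingers move at their own pace and stop on an object; "grip_force" is the grip in N (left out, the last holds). Time passes only in rows, so rows that repeat a pose let the fingers close. It gives the time, the measured TCP pose, the force, the opening and the grip force at its end, in the units of the state.
- manip.observe(): the state, without advancing time (a new reading comes with each control period).
- camera(name): name is "scene" or "top" or "wrist"; returns a dict with "frame" (400x640x3 uint8, blue, green, red), "intrinsics" (3x3 intrinsics, pixels), "dist" ([k1, k2, p1, p2, k3] as OpenCV has them; the pictures are not rectified), "camera_from_world" (4x4, takes a point from world to camera coordinates); the wrist camera has in their place "tool_from_camera" (4x4, takes a point from camera to tool coordinates, whose origin is the TCP and whose axes are the flange's). Camera axes: x right, y down, z forward; pixel columns grow to the right and rows downward; lengths in m; the calibration is good to about 2 mm. A picture is of the moment at which its call begins: read the wrist's pose just before it. There is no depth.
- order.job_done(): hands the job in; it is judged then, once.
The state is a dict: "clock": time; "q": joint angles; "joint_vel": joint speeds; "effort": joint torques, N m; "ee_pos": TCP position; "tool_rot": TCP orientation; "force": force on the tool from outside, world axes, zero at the start; "wrist_torque": the same for the moment, N m; "opening": finger opening in m; "finger_force": force on a finger pad.
Only numpy, scipy, OpenCV 4.12 (cv2) and the standard library are available. Lean on these libraries where they do the work, as an engineer would, in place of code of your own. Each camera call takes 0.05 s, during which the arm holds its last target. There are 200 camera calls.

## Working session

There is one attempt and no reset: what is moved stays moved. The work goes in short steps, Python scripts to look and compute and a tool call to move; the robot and the scene stay as the last step left them, time stands still between calls to the robot, and variables do not carry over. Pictures are saved under pics/ and viewed, at most 10 in all, crops included, and the job is handed in when it is done.

Besides the shell and the picture viewer there is one more tool, called after "Emit:" as a command line: name --argument value ..., lists and objects as JSON in quotes. play_rows: Moves the arm, as the interface text tells. Its arguments: {"type":"object","properties":{"commands":{"type":"array"},"grip_force":{"type":"number"}},"required":["commands"]}

```bash
mkdir -p pics; ls
python3 - <<'E'
from cell import manip,camera,order
import cv2
s=manip.observe();print(s['clock'],s['ee_pos'],s['tool_rot'],s['force'],s['opening'],manip.grip_point_offset)
for n in('top','scene'):
    c=camera(n);cv2.imwrite(f'pics/{n}0.png',c['frame']);print(c['intrinsics'],c['dist'],c['camera_from_world'])
E
```

```text
pics
0.0 [ 0.26429431 -0.56595925  0.23067652] [-3.14031392e+00 -1.35721677e-04  4.36783828e-01] [-0.11527767  0.36337835 -0.17292554] 0.08545111515162727 0.0187
[[386.84325291   0.         324.86862124]
 [  0.         386.84325291 195.51668273]
 [  0.           0.           1.        ]] [0.00357952 0.         0.         0.         0.        ] [[ 0.02788545 -0.99960803 -0.0024872  -0.01104956]
 [-0.99765442 -0.02767517 -0.06260786  0.54087779]
 [ 0.06251448  0.00422721 -0.9980351   0.94936431]
 [ 0.          0.          0.          1.        ]]
[[451.49990212   0.         318.18296299]
 [  0.         451.49990212 210.58050934]
 [  0.           0.           1.        ]] [0.01683258 0.         0.         0.         0.        ] [[ 0.65582672  0.75481907 -0.01181033 -0.37351425]
 [ 0.48483292 -0.43313708 -0.75982189 -0.20439158]
 [-0.57864354  0.49258546 -0.65002401  1.55663182]
 [ 0.          0.          0.          1.        ]]
```

View pics/top0.png

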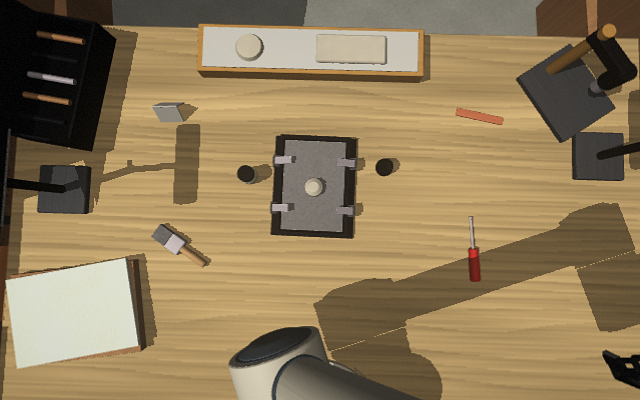

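View pics/scene0.png

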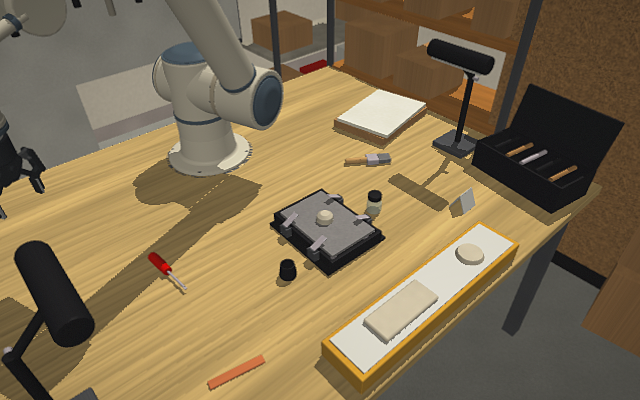

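The top view shows the tray at about (271–357, 135–238), its long side roughly along world x. The leaves are at (284,160), (346,163), (281,207) and (345,210), the cast at (314,187), the jar at (247,174) and the loupe at (385,167). Next I'll take a closer crop.

Run:
```python
import cv2
f=cv2.imread('pics/top0.png')[125:245,235:395]
cv2.imwrite('pics/crop.png',cv2.resize(f,None,fx=5,fy=5,interpolation=cv2.INTER_CUBIC))
```

```text
(no output)
```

View pics/crop.png

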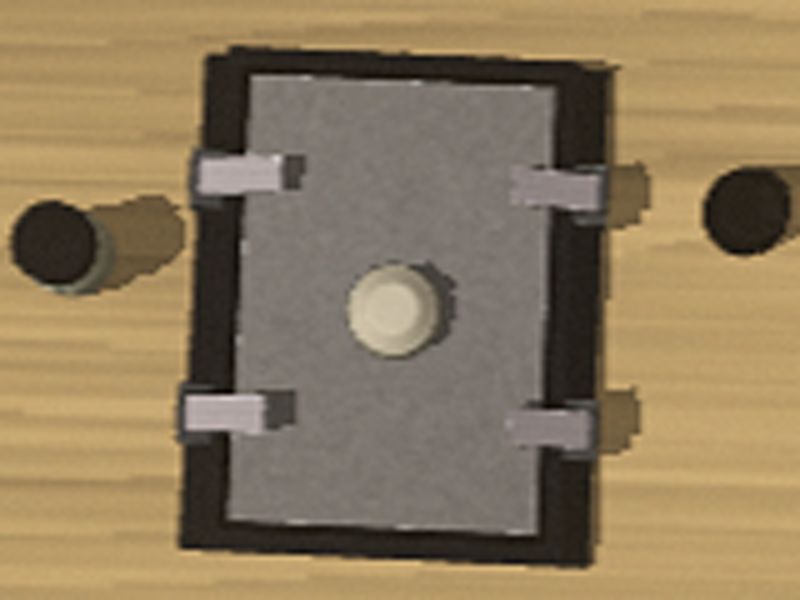

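```bash
cat > h.py <<'E'
import numpy as np,cv2
from scipy.optimize import least_squares
from cell import manip,camera
def proj(c,P):
    T=c['camera_from_world'];r=cv2.Rodrigues(T[:3,:3])[0]
    return cv2.projectPoints(np.float64(P),r,T[:3,3],c['intrinsics'],np.float64(c['dist']))[0][:,0]
E
python3 - <<'E'
from h import *
c={k:np.array(v) for k,v in camera('top').items()}
px=np.array([[248,75],[556,87],[538,536],[227,521]])/5+[235,125]-0.4
L=np.array([[110,75],[110,-75],[-110,-75],[-110,75]])/1e3
def W(p,l,z):
    C,S=np.cos(p[2]),np.sin(p[2]);l=np.array(l)
    return np.c_[p[0]+C*l[:,0]-S*l[:,1],p[1]+S*l[:,0]+C*l[:,1],np.full(len(l),z)]
r=least_squares(lambda p:(proj(c,W(p,L,.042))-px).ravel(),[.5,0,0])
p=r.x;print(p,r.fun.round(2))
cor=W(p,[[.095,.058],[.095,-.058],[-.095,-.058],[-.095,.058]],.042);print(cor.round(4))
pad=W(p,[[.058,.068],[.058,-.068],[-.058,-.068],[-.058,.068]],.042);print(pad.round(4))
s=manip.observe();e=np.array(s['ee_pos']);print(((cor-e)/.3).round(3),'turn units',(p[2]-s['tool_rot'][2])/np.radians(30))
E
```

```text
[ 0.56373717  0.03337468 -0.01439463] [ 0.32 -0.25 -0.23 -0.12 -0.18  0.    0.09  0.37]
[[ 0.6596  0.09    0.042 ]
 [ 0.6579 -0.026   0.042 ]
 [ 0.4679 -0.0233  0.042 ]
 [ 0.4696  0.0927  0.042 ]]
[[ 0.6227  0.1005  0.042 ]
 [ 0.6208 -0.0355  0.042 ]
 [ 0.5048 -0.0338  0.042 ]
 [ 0.5067  0.1022  0.042 ]]
[[ 1.318  2.187 -0.629]
 [ 1.312  1.8   -0.629]
 [ 0.679  1.809 -0.629]
 [ 0.684  2.196 -0.629]] turn units -0.8617049635967995
```

The fit residual is under 0.4 px, and the board centre is (0.564, 0.033) at yaw -0.014. I'll move above the near-right corner with the fingers shut.

Emit:
play_rows --commands '[{"delta_pos": [0.34, 0.9, 0], "angular": [0, 0, -0.43], "jaw": 255}, {"delta_pos": [0.34, 0.9, 0], "angular": [0, 0, -0.86], "jaw": 255}, {"delta_pos": [0.34, 0.9, 0], "angular": [0, 0, -0.86], "jaw": 255}, {"delta_pos": [0.34, 0.9, 0], "angular": [0, 0, -0.86], "jaw": 255}, {"delta_pos": [0.34, 0.9, 0], "angular": [0, 0, -0.86], "jaw": 255}, {"delta_pos": [0.34, 0.9, 0], "angular": [0, 0, -0.86], "jaw": 255}, {"delta_pos": [0.34, 0.9, 0], "angular": [0, 0, -0.86], "jaw": 255}, {"delta_pos": [0.34, 0.9, 0], "angular": [0, 0, -0.86], "jaw": 255}, {"delta_pos": [0.34, 0.9, 0], "angular": [0, 0, -0.86], "jaw": 255}, {"delta_pos": [0.34, 0.9, 0], "angular": [0, 0, -0.86], "jaw": 255}]'

```text
clock: 0.98
ee_pos: [0.3665, -0.2966, 0.2314]
tool_rot: [3.141, -0.0, -0.013]
force: [0.3, -0.0, 0.0]
opening: -0.0002
finger_force: 0.0
```

Emit:
play_rows --commands '[{"delta_pos": [0.339, 0.909, 0], "angular": [0, 0, 0], "jaw": 255}, {"delta_pos": [0.339, 0.909, 0], "angular": [0, 0, 0], "jaw": 255}, {"delta_pos": [0.339, 0.909, 0], "angular": [0, 0, 0], "jaw": 255}, {"delta_pos": [0.339, 0.909, 0], "angular": [0, 0, 0], "jaw": 255}, {"delta_pos": [0.339, 0.909, 0], "angular": [0, 0, 0], "jaw": 255}, {"delta_pos": [0.339, 0.909, 0], "angular": [0, 0, 0], "jaw": 255}, {"delta_pos": [0.339, 0.909, 0], "angular": [0, 0, 0], "jaw": 255}, {"delta_pos": [0.339, 0.909, 0], "angular": [0, 0, 0], "jaw": 255}, {"delta_pos": [0.339, 0.909, 0], "angular": [0, 0, 0], "jaw": 255}, {"delta_pos": [0.339, 0.909, -0.5], "angular": [0, 0, 0], "jaw": 255}, {"delta_pos": [0.339, 0.909, -0.5], "angular": [0, 0, 0], "jaw": 255}, {"delta_pos": [0.339, 0.909, -0.5], "angular": [0, 0, 0], "jaw": 255}, {"delta_pos": [0.339, 0.909, -0.5], "angular": [0, 0, 0], "jaw": 255}, {"delta_pos": [0.339, 0.909, -0.5], "angular": [0, 0, 0], "jaw": 255}, {"delta_pos": [0.339, 0.909, -0.5], "angular": [0, 0, 0], "jaw": 255}, {"delta_pos": [0.339, 0.909, -0.5], "angular": [0, 0, 0], "jaw": 255}]'

```text
clock: 2.32
ee_pos: [0.4689, -0.0249, 0.0826]
tool_rot: [3.141, -0.001, -0.015]
force: [0.6, -0.3, 0.4]
opening: -0.0002
finger_force: 0.0
```

Run:
```python
from h import *
c=camera('wrist');cv2.imwrite('pics/w1.png',c['frame']);print(c['tool_from_camera'])
s=manip.observe();print(s['ee_pos'],s['force'])
```

```text
[[-5.81566085e-04 -9.65793011e-01 -2.59313560e-01  6.58100260e-02]
 [ 9.99999463e-01 -7.84150706e-04  6.77795250e-04 -8.05950371e-04]
 [-8.57950826e-04 -2.59313026e-01  9.65792948e-01 -1.42568891e-01]
 [ 0.00000000e+00  0.00000000e+00  0.00000000e+00  1.00000000e+00]]
[ 0.4692124  -0.02462873  0.08292265] [-0.44926677  0.54232454  0.7195964 ]
```

View pics/w1.png

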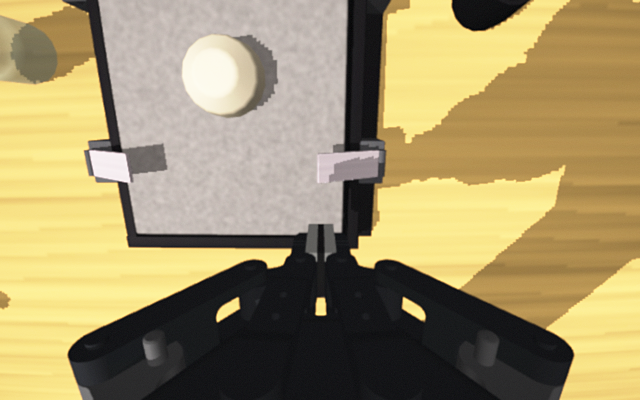

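The wrist view shows the fingertips at (320,235) over the near-right corner of the board, clear of the leaf at (350,165). Now I'll press down.

Emit:
play_rows --commands '[{"delta_pos": [0, 0, -0.06], "angular": [0, 0, 0], "jaw": 255}, {"delta_pos": [0, 0, -0.12], "angular": [0, 0, 0], "jaw": 255}, {"delta_pos": [0, 0, -0.125], "angular": [0, 0, 0], "jaw": 255}, {"delta_pos": [0, 0, -0.13], "angular": [0, 0, 0], "jaw": 255}, {"delta_pos": [0, 0, -0.135], "angular": [0, 0, 0], "jaw": 255}, {"delta_pos": [0, 0, -0.135], "angular": [0, 0, 0], "jaw": 255}]'

```text
clock: 2.87
ee_pos: [0.4689, -0.0238, 0.0421]
tool_rot: [3.141, -0.002, -0.013]
force: [-0.6, -0.9, 2.2]
opening: -0.0002
finger_force: 1.0
```

Emit:
play_rows --commands '[{"delta_pos": [0, 0, -0.005], "angular": [0, 0, 0], "jaw": 255}, {"delta_pos": [0, 0, -0.01], "angular": [0, 0, 0], "jaw": 255}, {"delta_pos": [0, 0, -0.01], "angular": [0, 0, 0], "jaw": 255}, {"delta_pos": [0, 0, -0.01], "angular": [0, 0, 0], "jaw": 255}]'

```text
clock: 3.2
ee_pos: [0.469, -0.0239, 0.0414]
tool_rot: [3.141, -0.004, -0.013]
force: [-14.8, -0.1, 77.2]
opening: -0.0003
finger_force: 38.4
```

That corner is firm, at 77 N. Next is near-left, with a gentler press.

Emit:
play_rows --commands '[{"delta_pos": [0, 0, 0.133], "angular": [0, 0, 0], "jaw": 255}, {"delta_pos": [0.005, 0.387, 0.133], "angular": [0, 0, 0], "jaw": 255}, {"delta_pos": [0.005, 0.387, 0.133], "angular": [0, 0, 0], "jaw": 255}, {"delta_pos": [0.005, 0.387, 0.133], "angular": [0, 0, 0], "jaw": 255}, {"delta_pos": [0.005, 0.387, 0.133], "angular": [0, 0, 0], "jaw": 255}, {"delta_pos": [0.005, 0.387, 0.133], "angular": [0, 0, 0], "jaw": 255}, {"delta_pos": [0.005, 0.387, 0.05], "angular": [0, 0, 0], "jaw": 255}, {"delta_pos": [0.005, 0.387, 0.02], "angular": [0, 0, 0], "jaw": 255}, {"delta_pos": [0.005, 0.387, 0.012], "angular": [0, 0, 0], "jaw": 255}, {"delta_pos": [0.005, 0.387, 0.006], "angular": [0, 0, 0], "jaw": 255}, {"delta_pos": [0.005, 0.387, 0.006], "angular": [0, 0, 0], "jaw": 255}, {"delta_pos": [0.005, 0.387, 0.006], "angular": [0, 0, 0], "jaw": 255}]'

```text
clock: 4.2
ee_pos: [0.4695, 0.0917, 0.0417]
tool_rot: [-3.141, -0.001, -0.015]
force: [-10.9, 2.3, 51.6]
opening: 0.0002
finger_force: 25.9
```

Near-left is firm too. Now far-left, passing high over the leaves.

Emit:
play_rows --commands '[{"delta_pos": [0, 0, 0.133], "angular": [0, 0, 0], "jaw": 255}, {"delta_pos": [0, 0, 0.27], "angular": [0, 0, 0], "jaw": 255}, {"delta_pos": [0, 0, 0.27], "angular": [0, 0, 0], "jaw": 255}, {"delta_pos": [0.633, -0.009, 0.27], "angular": [0, 0, 0], "jaw": 255}, {"delta_pos": [0.633, -0.009, 0.27], "angular": [0, 0, 0], "jaw": 255}, {"delta_pos": [0.633, -0.009, 0.27], "angular": [0, 0, 0], "jaw": 255}, {"delta_pos": [0.633, -0.009, 0.27], "angular": [0, 0, 0], "jaw": 255}, {"delta_pos": [0.633, -0.009, 0.27], "angular": [0, 0, 0], "jaw": 255}, {"delta_pos": [0.633, -0.009, 0.27], "angular": [0, 0, 0], "jaw": 255}, {"delta_pos": [0.633, -0.009, 0.27], "angular": [0, 0, 0], "jaw": 255}, {"delta_pos": [0.633, -0.009, 0.27], "angular": [0, 0, 0], "jaw": 255}, {"delta_pos": [0.633, -0.009, 0.133], "angular": [0, 0, 0], "jaw": 255}, {"delta_pos": [0.633, -0.009, 0.05], "angular": [0, 0, 0], "jaw": 255}, {"delta_pos": [0.633, -0.009, 0.02], "angular": [0, 0, 0], "jaw": 255}, {"delta_pos": [0.633, -0.009, 0.008], "angular": [0, 0, 0], "jaw": 255}, {"delta_pos": [0.633, -0.009, 0.002], "angular": [0, 0, 0], "jaw": 255}, {"delta_pos": [0.633, -0.009, 0.002], "angular": [0, 0, 0], "jaw": 255}, {"delta_pos": [0.633, -0.009, 0.002], "angular": [0, 0, 0], "jaw": 255}]'

```text
clock: 5.7
ee_pos: [0.6602, 0.0898, 0.0417]
tool_rot: [-3.141, -0.002, -0.013]
force: [-0.7, 0.6, 0.6]
opening: -0.0002
finger_force: 0.2
```

Emit:
play_rows --commands '[{"delta_pos": [0, 0, -0.004], "angular": [0, 0, 0], "jaw": 255}, {"delta_pos": [0, 0, -0.004], "angular": [0, 0, 0], "jaw": 255}, {"delta_pos": [0, 0, -0.004], "angular": [0, 0, 0], "jaw": 255}]'

```text
clock: 5.95
ee_pos: [0.6601, 0.0899, 0.0397]
tool_rot: [-3.141, -0.001, -0.013]
force: [1.3, 0.2, 1.9]
opening: 0.0003
finger_force: 0.8
```

It is sinking at a small force. I'll press on until it is well below 38 mm.

Emit:
play_rows --commands '[{"delta_pos": [0, 0, -0.005], "angular": [0, 0, 0], "jaw": 255}, {"delta_pos": [0, 0, -0.01], "angular": [0, 0, 0], "jaw": 255}, {"delta_pos": [0, 0, -0.012], "angular": [0, 0, 0], "jaw": 255}, {"delta_pos": [0, 0, -0.012], "angular": [0, 0, 0], "jaw": 255}, {"delta_pos": [0, 0, -0.012], "angular": [0, 0, 0], "jaw": 255}]'

```text
clock: 6.37
ee_pos: [0.6602, 0.0899, 0.0363]
tool_rot: [-3.141, -0.002, -0.014]
force: [0.2, 1.7, 14.9]
opening: 0.0
finger_force: 7.4
```

The far-left corner is the slack one: it went down to 36.3 mm. Now I'll press its leaf.

Emit:
play_rows --commands '[{"delta_pos": [0, 0, 0.133], "angular": [0, 0, 0], "jaw": 255}, {"delta_pos": [0, 0, 0.283], "angular": [0, 0, 0], "jaw": 255}, {"delta_pos": [0, 0, 0.283], "angular": [0, 0, 0], "jaw": 255}, {"delta_pos": [-0.123, 0.035, 0.283], "angular": [0, 0, 0], "jaw": 255}, {"delta_pos": [-0.123, 0.035, 0.283], "angular": [0, 0, 0], "jaw": 255}, {"delta_pos": [-0.123, 0.035, 0.283], "angular": [0, 0, 0], "jaw": 255}, {"delta_pos": [-0.123, 0.035, 0.2], "angular": [0, 0, 0], "jaw": 255}, {"delta_pos": [-0.123, 0.035, 0.13], "angular": [0, 0, 0], "jaw": 255}, {"delta_pos": [-0.123, 0.035, 0.1], "angular": [0, 0, 0], "jaw": 255}, {"delta_pos": [-0.123, 0.035, 0.08], "angular": [0, 0, 0], "jaw": 255}, {"delta_pos": [-0.123, 0.035, 0.06], "angular": [0, 0, 0], "jaw": 255}, {"delta_pos": [-0.123, 0.035, 0.04], "angular": [0, 0, 0], "jaw": 255}, {"delta_pos": [-0.123, 0.035, 0.025], "angular": [0, 0, 0], "jaw": 255}, {"delta_pos": [-0.123, 0.035, 0.025], "angular": [0, 0, 0], "jaw": 255}, {"delta_pos": [-0.123, 0.035, 0.025], "angular": [0, 0, 0], "jaw": 255}]'

```text
clock: 7.62
ee_pos: [0.6227, 0.1003, 0.043]
tool_rot: [-3.141, -0.0, -0.014]
force: [-0.6, 0.2, 0.0]
opening: 0.0
finger_force: 0.0
```

Emit:
play_rows --commands '[{"delta_pos": [0, 0, -0.005], "angular": [0, 0, 0], "jaw": 255}, {"delta_pos": [0, 0, -0.01], "angular": [0, 0, 0], "jaw": 255}, {"delta_pos": [0, 0, -0.01], "angular": [0, 0, 0], "jaw": 255}]'

```text
clock: 7.87
ee_pos: [0.6229, 0.1003, 0.0403]
tool_rot: [-3.142, -0.001, -0.013]
force: [-0.9, -1.6, 2.3]
opening: 0.0001
finger_force: 1.6
```

Run:
```python
from h import *
f=camera('scene')['frame'];a=cv2.resize(f[170:290,250:400],None,fx=5,fy=5,interpolation=cv2.INTER_CUBIC)
cv2.imwrite('pics/s2.png',a)
s=manip.observe();print(s['ee_pos'],s['force'])
```

```text
[0.62287006 0.10027602 0.04027843] [ 0.15205512 -0.52657704  3.74914978]
```

View pics/s2.png

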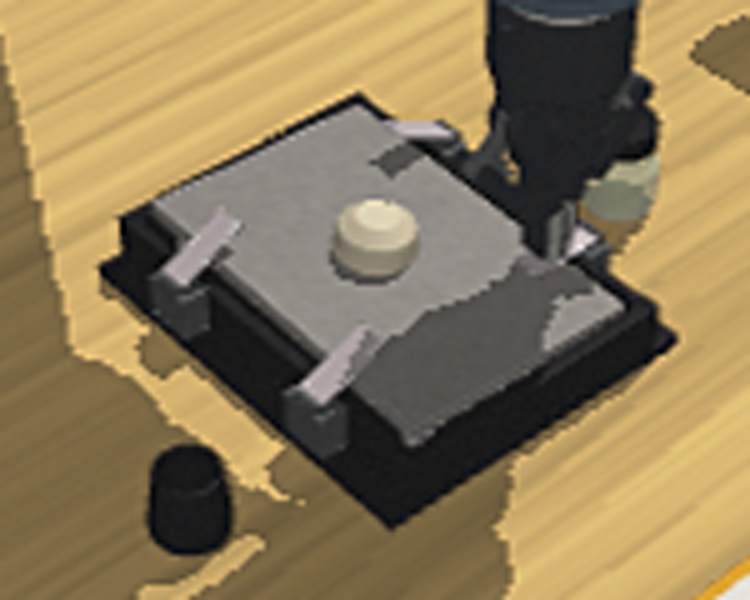

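The fingertip stands on the leaf at (560,240) in the crop. The leaf is nearly level and the other three are still raised. I'll press to the hard stop and then back off.

Emit:
play_rows --commands '[{"delta_pos": [0, 0, -0.005], "angular": [0, 0, 0], "jaw": 255}, {"delta_pos": [0, 0, -0.006], "angular": [0, 0, 0], "jaw": 255}, {"delta_pos": [0, 0, -0.006], "angular": [0, 0, 0], "jaw": 255}, {"delta_pos": [0, 0, -0.006], "angular": [0, 0, 0], "jaw": 255}]'

```text
clock: 8.25
ee_pos: [0.623, 0.1003, 0.0399]
tool_rot: [-3.142, -0.002, -0.013]
force: [-7.5, -1.5, 28.7]
opening: -0.0002
finger_force: 14.2
```

It hit the hard stop at z = 39.9 mm, the expected flat height, with 29 N. I'll retreat and check.

Emit:
play_rows --commands '[{"delta_pos": [0, 0, 0.1], "angular": [0, 0, 0], "jaw": 255}, {"delta_pos": [0, 0, 0.3], "angular": [0, 0, 0], "jaw": 255}, {"delta_pos": [0, 0, 0.6], "angular": [0, 0, 0], "jaw": 255}, {"delta_pos": [-0.5, 0, 0.6], "angular": [0, 0, 0], "jaw": 255}, {"delta_pos": [-0.5, 0, 0.6], "angular": [0, 0, 0], "jaw": 255}, {"delta_pos": [-0.5, 0, 0.6], "angular": [0, 0, 0], "jaw": 255}, {"delta_pos": [-0.5, 0, 0.6], "angular": [0, 0, 0], "jaw": 255}, {"delta_pos": [-0.5, 0, 0.6], "angular": [0, 0, 0], "jaw": 255}, {"delta_pos": [-0.5, 0, 0.6], "angular": [0, 0, 0], "jaw": 255}, {"delta_pos": [-0.5, 0, 0.6], "angular": [0, 0, 0], "jaw": 255}, {"delta_pos": [-0.5, 0, 0.6], "angular": [0, 0, 0], "jaw": 255}, {"delta_pos": [-0.5, 0, 0.6], "angular": [0, 0, 0], "jaw": 255}]'

```text
clock: 9.25
ee_pos: [0.4733, 0.1003, 0.2175]
tool_rot: [3.142, 0.001, -0.014]
force: [0.8, 0.3, -1.1]
opening: -0.0001
finger_force: 0.0
```

Run:
```python
from h import *
f=camera('scene')['frame'];a=cv2.resize(f[170:290,250:400],None,fx=5,fy=5,interpolation=cv2.INTER_CUBIC)
cv2.imwrite('pics/s3.png',a)
```

```text
(no output)
```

View pics/s3.png

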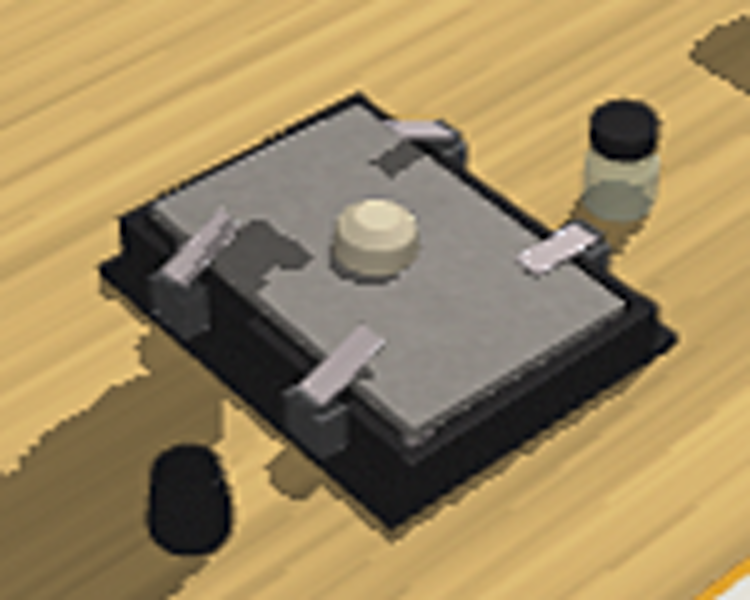

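The leaf at (560,250) lies flat on the sunken corner. The other three are raised, and the cast, jar and loupe are where they were.

```bash
python3 -c "
from cell import order
print(order.job_done())"
```

```text
the job is handed in; nothing more can be done
None
```

The job is handed in: the slack corner was the far-left one (corner_b if stage x points away from the robot); its shim is pressed flat and holds it down, the other three are still raised, and the last picture shows the cast, jar and loupe in place (brush and screwdriver not re-checked).

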